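Hold the label printer's roll guides open at the width mark

ROBOT

A 6-joint arm with a two-finger parallel gripper is mounted at the origin on the work surface. World frame = base frame: x ahead of the robot, y to its left, z up, the work surface at z = 0. Lengths are in m, angles in degrees, forces in N, time in s.
With the tool pointing down it reaches from about 0.4 to 0.825 m from the base axis. Payload 7 kg.
Tool frame: the origin (TCP) lies at the very end of the fingers, on their centre line; the grasp point (between the pads) lies 19 mm behind it; z points along the fingers, x is the direction in which the jaws open and shut, and the axes are right-handed (so a half turn about z gives the same grasp; the last joint's range is limited). The gripper opens to 88 mm and grips with 3 to 60 N. Pads are 19 mm wide; open, the fingers measure 130 mm over their backs; the gripper's body (78 mm by 193 mm) begins 47 mm behind the grasp point.
Start: joints at [80.334, 20.546, 0.682, 0, -70.136, -16.507], TCP at [0.298, 0.606, 0.227] pointing down, gripper open.
Joint ranges: [-176.03, 176.03], [-82.01, 121.73], [-58.28, 71.71], [-173.87, 95.51], [-174.79, -0.11], [-173.66, 173.66]. Speed limits (degrees/s): [136.94, 136.94, 172.46, 180, 180, 180].

INTERFACE

Orientations are given as [roll, pitch, yaw] about the fixed x, y, z axes, in that order (R = Rz(yaw) Ry(pitch) Rx(roll)).
In Python, from plant import get_state, optics, order, finder gives the robot as it stands.
- The arm moves only by the shell command python3 -m crank 'ROWS' [FORCE]. ROWS is JSON, a list of rows, each an object of numbers: "dx", "dy", "dz": the shift along the tool's x, y, z in mm; "wx", "wy", "wz": the turn, a rotation vector about the tool's x, y, z in degrees; "hand": the opening in per cent of the stroke, from 0 (shut) to 100 (fully open). A call has 1 to 10 rows; each row shifts and turns the commanded pose from where the row before left it, along the tool's axes as they then stand; what a row does not reach is not made up. A row lasts 1/8 s, in which the tool goes at most 62.5 mm and 10.7 degrees, less where a joint would pass 70% of its speed; a pose out of reach is approached as far as the arm can. A call is refused whole if a number of a shift passes 62.5 or a number of a turn 10.7, either way. A call with a gripper value outside its range is refused whole. The fingers move at their own pace and stop on an object; FORCE is the grip in N (left out, the last holds). Time passes only in rows, so rows that do not move let the fingers close. It gives the time, the measured TCP pose, the force and the opening at its end, in the units of the state.
- get_state(): the state, without advancing time (a new reading comes with each control period).
- optics.capture(name): name is "scene" or "side" or "wrist"; returns the picture (400x640x3 uint8, blue, green, red); there is no depth.
- optics.calibration(name): a dict with "intrinsics" (3x3 intrinsics, pixels), "R" (3x3) and "t" (3): a world point X has camera coordinates R X + t; the wrist camera has in their place "T_tool_cam" (4x4, takes a point from camera to tool coordinates, whose origin is the TCP and whose axes are the tool frame's). Camera axes: x right, y down, z forward; pixel columns grow to the right and rows downward; lengths in m; the calibration is good to about 2 mm. A picture is of the moment at which its call begins: read the wrist's pose just before it. calibration takes no time and is no camera call.
- order.close_job(): hands the job in, once; it reports no verdict.
Trained networks look in the newest picture that a camera, given by its name, has taken for a name from the list of things; names that differ only in an ending like _2 or _b are one class to them, and where a whole thing is asked for, a point or a joint stands for the part that bears it (a point fixed in the world has none). Each returns a list of dicts, best first, with "conf" (0 to 1); they miss things now and then, are a little off and sometimes report something else, mostly with a low value. They report only what shows in the picture. A call takes as long as a camera call.
- finder.masks_of(thing, camera): "mask" (400x640 bool, what is visible of it) and "rect" ([centre column, centre row, width, height] in pixels, round what is visible of it).
- finder.place_of(thing, camera): "centre" ([column, row] in pixels: a listed point, or the origin of a listed thing).
The state is a dict: "time_s": time; "joints": joint angles; "qd": joint speeds; "joint_torque": joint torques, N m; "tcp_pos": TCP position; "eef_rot": TCP orientation; "contact_force": force on the tool from outside, world axes, zero at the start; "moment": the same for the moment, N m; "gripper_width": finger opening in m.
Only numpy, scipy, OpenCV 4.12 (cv2) and the standard library are available. Lean on these libraries where they do the work, as an engineer would, in place of code of your own. Each camera call takes 0.05 s, during which the arm holds its last target.

TASK

I am about to drop a fresh roll into the open label printer. Draw the spring-loaded roll guide, the one with the pull tab, out sideways until the tip of its edge guide stands over the paper strip stuck on the printer's deck, and hold it still there: finish while you are still holding it, because it springs shut if you let go. Leave the other things on the bench where they are.

Things in the scene. Friction and masses are not known exactly. Their poses are not given: they have to be found in the camera images.
- printer: Desktop label printer, fixed, 260 mm deep (its x) x 230 wide (its y), dark base 95 mm high with an open well. Origin: centre of its underside; x to its back, y to the left of someone at its front facing it. Two roll guides face each other across the well and slide along its y. Deck before the well 89 mm high. Grey lid, hinged at the back edge (x = 124), leans open, 335 mm high.
- roll_guide (a joint): Travel in m of the left roll guide, the one with the pull tab: 0 = sprung shut (rest), grows as it is drawn outwards along the printer's +y, end stop at 0.045. A spring pulls it shut with about 3 N at rest and 7 N at the end stop. A rack and pinion moves the twin guide by the same amount the other way, so that both open together.
- pull_tab (a point): Middle of the top edge of the left guide's pull tab, 158 mm above the bench. The tab is an upright plate 10 mm thick (printer's y) and 40 mm wide (its x); its ribbed upper 35 mm stand clear of all else in the well (discs and twin guide 120 mm high, walls 95 mm). Can be pinched from above across its thickness. Moves with the guide.
- edge_tip (a point): Front tip of the left guide's edge guide, a thin grey fin (4 mm, 3 mm at the tip) that runs forward from the guide over the deck; 90 mm above the bench. Moves with the guide, 1:1 with the tab.
- width_mark: Strip of white paper stuck flat on the deck, 40 mm long along the printer's x, 10 mm wide along its y: how far the left guide is to be drawn out. Origin at its middle, axes parallel to the printer's. It lies 18 to 38 mm outwards of the edge tip's rest position; 35 mm of its length lie in front of the tip.
- twin_guide: The right roll guide, mirror image of the left one but without pull tab: 10 mm plate with a 60 mm disc and hub facing inwards, top 120 mm above the bench, and an edge guide of its own. Origin at the middle of its foot, 27 mm above the bench. Geared to the left guide.
- label_roll_wide: fresh roll of blank labels standing on end, 104 mm diameter, 100 mm tall (bystander); origin at the centre of its underside
- label_roll_narrow: fresh roll of blank labels standing on end, 104 mm diameter, 50 mm tall (bystander); origin at the centre of its underside
- spent_core: empty cardboard core standing on end, 45 mm diameter, 80 mm tall (bystander); origin at the centre of its underside
- tape_roll: roll of brown packing tape lying flat, 104 mm diameter, 48 mm tall (bystander); origin at the centre of its underside
- safety_knife: carton knife lying flat, about 150 mm long and 16 mm high (bystander); origin at the centre of its underside
- scanner: hand-held barcode scanner lying on its side, about 150 mm long and 54 mm high (bystander); origin at the centre of its underside

How it is judged:
By the outcome, as a careful person would: the job done as asked, in the order asked, and still so for the second after the job is handed in, while the arm keeps its last pose, push and grip.
It also fails if it takes over 35 s, if anything falls off the work surface, if the arm or the gripper's body presses on something with over 40 N, if the wrist force passes 120 N, or if a joint passes its speed limit or range.

## Working session

There is one attempt and no reset: what is moved stays moved. The work goes in short steps, Python scripts to look and compute and a shell command to move; the robot and the scene stay as the last step left them, time stands still between calls to the robot, and variables do not carry over. Pictures are saved under pics/ and viewed, and the job is handed in when it is done.

```bash
mkdir -p pics; cat > h.py <<'E'
import numpy as np,cv2
from scipy.spatial.transform import Rotation as Ro
from plant import get_state, optics, order, finder
def ray(cam,px,st=None):
    c=optics.calibration(cam);K=np.array(c["intrinsics"])
    d=np.linalg.inv(K)@np.array([px[0],px[1],1.])
    if cam=="wrist":
        T=np.array(c["T_tool_cam"]);st=st or get_state()
        R=Ro.from_euler('xyz',st["eef_rot"],degrees=True).as_matrix()
        o=R@T[:3,3]+np.array(st["tcp_pos"]);return o,R@T[:3,:3]@d
    R=np.array(c["R"]);t=np.array(c["t"]);return -R.T@t,R.T@d
def atz(cam,px,z,st=None):
    o,d=ray(cam,px,st);return o+d*(z-o[2])/d[2]
def proj(cam,X,st=None):
    c=optics.calibration(cam);K=np.array(c["intrinsics"])
    if cam=="wrist":
        T=np.array(c["T_tool_cam"]);st=st or get_state()
        R=Ro.from_euler('xyz',st["eef_rot"],degrees=True).as_matrix()
        p=T[:3,:3].T@(R.T@(np.array(X)-st["tcp_pos"])-T[:3,3])
    else: p=np.array(c["R"])@X+np.array(c["t"])
    q=K@p;return q[:2]/q[2]
E
python3 - <<'E'
from h import *
np.set_printoptions(precision=4,suppress=True)
s=get_state();print(s)
for c in ["scene","side","wrist"]:
    im=optics.capture(c);cv2.imwrite(f"pics/{c}0.png",im)
    for th,z in [("pull_tab",.158),("edge_tip",.09),("width_mark",.089),("printer",0),("twin_guide",.027)]:
        for r in finder.place_of(th,c)[:2]: print(c,th,round(r["conf"],2),np.round(r["centre"],1),atz(c,r["centre"],z,s))
E
```

```text
{'time_s': 0.0, 'joints': array([ 80.3342,  20.5914,   0.6352,  -0.0223, -70.1365, -16.5082]), 'qd': array([-0.0863, -0.0536,  0.032 ,  0.0651, -0.0267,  0.0222]), 'joint_torque': array([ -0.0005, -58.2718,  29.3048,   6.9975,   0.007 ,  -0.0001]), 'tcp_pos': array([0.2975, 0.6053, 0.2256]), 'eef_rot': array([-179.9937,   -0.0949, -116.1816]), 'contact_force': array([-0.9498,  0.5565, -0.9775]), 'moment': array([ 0.0352,  0.0199, -0.0166]), 'gripper_width': 0.0873732110938644}
scene pull_tab 0.89 [333.5 168.3] [0.5141 0.0107 0.158 ]
scene edge_tip 0.71 [313.1 210.1] [ 0.5209 -0.0915  0.09  ]
scene printer 0.66 [331.6 221.6] [ 0.5443 -0.0371  0.    ]
scene twin_guide 0.55 [344.5 209.3] [0.5604 0.0025 0.027 ]
side pull_tab 0.57 [319.4 190.1] [ 0.5137 -0.0042  0.158 ]
side edge_tip 0.59 [345.6 223.2] [ 0.5308 -0.085   0.09  ]
side edge_tip 0.48 [337.3 230.1] [ 0.4984 -0.0899  0.09  ]
side width_mark 0.43 [344.3 238.3] [ 0.493  -0.1219  0.089 ]
side printer 0.84 [340.  233.2] [ 0.5574 -0.0347  0.    ]
side twin_guide 0.74 [332.1 217.7] [0.5634 0.0052 0.027 ]
side twin_guide 0.47 [381.1 282.7] [ 0.5012 -0.2442  0.027 ]
wrist edge_tip 0.43 [600.6  13.5] [0.3302 0.3217 0.09  ]
```

View pics/scene0.png

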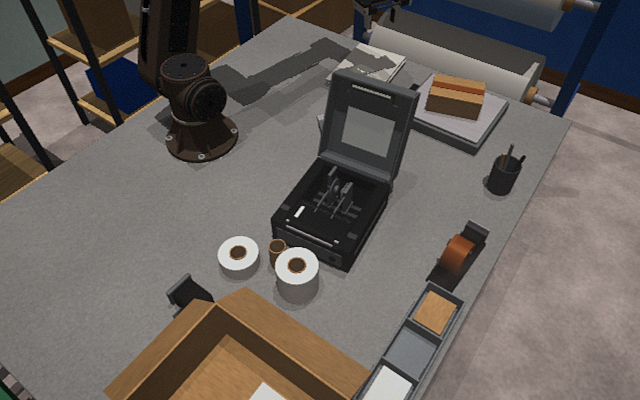

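View pics/side0.png

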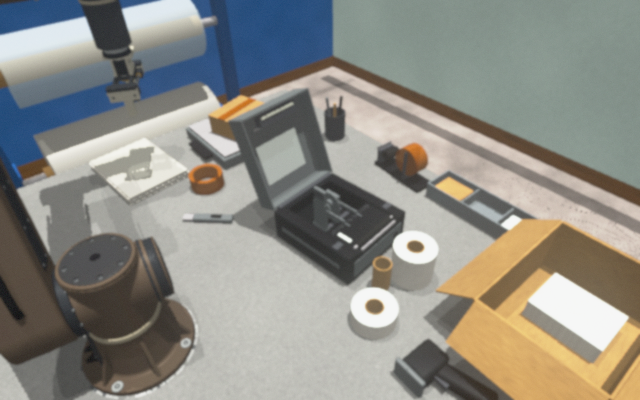

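```bash
python3 - <<'E'
import cv2
a=cv2.imread('pics/scene0.png')[130:280,240:420];cv2.imwrite('pics/scene0c.png',cv2.resize(a,None,fx=4,fy=4,interpolation=cv2.INTER_CUBIC)[:600,:720])
a=cv2.imread('pics/side0.png')[150:290,250:430];cv2.imwrite('pics/side0c.png',cv2.resize(a,None,fx=4,fy=4,interpolation=cv2.INTER_CUBIC))
E
```

```text
(no output)
```

View pics/scene0c.png

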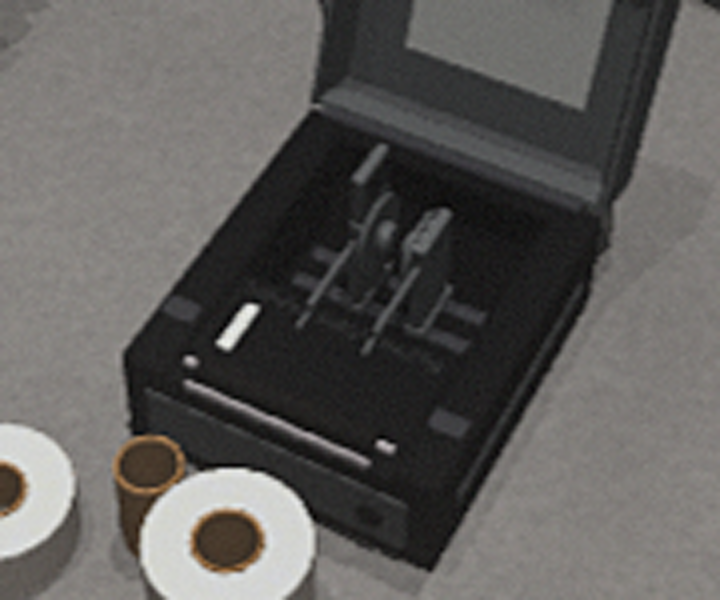

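View pics/side0c.png

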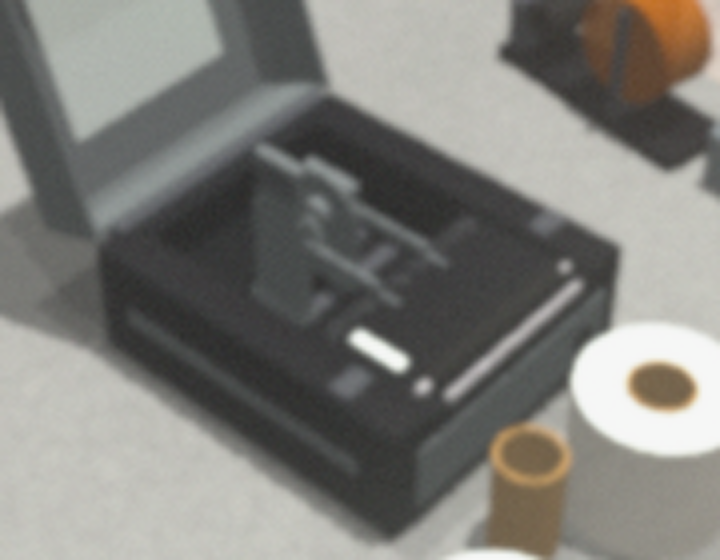

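The tab top shows at about (333,169) in scene and (319,189) in side. The left tip is at about (315.5,211) and (349.5,225.5), and the white strip at about (300,212) and (345,238). Next I measure these more closely.

```bash
python3 - <<'E'
from h import *
np.set_printoptions(precision=4,suppress=True)
for c,(x0,x1,y0,y1) in dict(scene=(290,306,203,222),side=(333,356,228,246)).items():
    im=cv2.imread(f'pics/{c}0.png');g=im.min(2)[y0:y1,x0:x1].astype(float)
    m=(g>130).astype(np.uint8);n,l,st,ce=cv2.connectedComponentsWithStats(m)
    k=1+np.argmax(st[1:,4]);ys,xs=np.where(l==k)
    W=np.array([atz(c,(x+x0,y+y0),.089) for x,y in zip(xs,ys)])[:,:2]
    ctr=W.mean(0);u,s,v=np.linalg.svd(W-ctr);p=(W-ctr)@v.T
    print(c,len(xs),ctr,v[0],np.degrees(np.arctan2(v[0][1],v[0][0])),np.ptp(p,axis=0))
def tri(a,b):
    A=[];B=[]
    (o1,d1),(o2,d2)=ray("scene",a),ray("side",b)
    d1/=np.linalg.norm(d1);d2/=np.linalg.norm(d2)
    s=np.linalg.lstsq(np.c_[d1,-d2],o2-o1,rcond=None)[0]
    p,q=o1+s[0]*d1,o2+s[1]*d2;return (p+q)/2,np.linalg.norm(p-q)
print("tab",tri((332.5,170.),(319.5,188.3)))
print("tip",tri((315.5,211.2),(349.5,225.5)))
print(atz("scene",(332.5,170),.158),atz("side",(319.5,188.3),.158))
print(atz("scene",(315.5,211.2),.09),atz("side",(349.5,225.5),.09))
# tab ends
for c,pts in dict(scene=[(328.5,175),(336,167)],side=[(314.5,187.3),(324.5,189.5)]).items():print(c,[atz(c,p,.158)[:2] for p in pts])
E
```

```text
scene 49 [ 0.492  -0.1148] [ 0.1115 -0.9938] -83.59713981871109 [0.0391 0.0104]
side 85 [ 0.496  -0.1191] [ 0.1033 -0.9947] -84.07216150996653 [0.0445 0.0167]
tab (array([0.5172, 0.0007, 0.1603]), np.float64(0.002426268245286765))
tip (array([ 0.531 , -0.0966,  0.0935]), np.float64(0.006010100129573246))
[0.5154 0.0041 0.158 ] [0.5185 0.0013 0.158 ]
[ 0.5282 -0.0908  0.09  ] [ 0.5325 -0.0977  0.09  ]
scene [array([ 0.5172, -0.0169]), array([0.5167, 0.0185])]
side [array([0.5116, 0.0128]), array([ 0.5249, -0.0108])]
```

```bash
python3 -c "
from h import *
print(optics.calibration('wrist'))"; python3 -m crank '[{"dz":-60,"wz":9.6},{"dz":-60,"wz":9.6},{"dz":-60,"wz":9.6},{"wz":9.6},{"wz":9.6},{"wz":9.6},{}]'
```

```text
{'intrinsics': array([[305.81581282,   0.        , 321.82136216],
       [  0.        , 305.81581282, 197.3925843 ],
       [  0.        ,   0.        ,   1.        ]]), 'T_tool_cam': array([[ 9.99999961e-01, -2.71109566e-04,  6.70658804e-05,
         1.14135826e-03],
       [ 2.42839530e-04,  9.62677284e-01,  2.70651783e-01,
        -7.37895116e-02],
       [-1.37939087e-04, -2.70651756e-01,  9.62677313e-01,
        -1.58578738e-01],
       [ 0.00000000e+00,  0.00000000e+00,  0.00000000e+00,
         1.00000000e+00]])}validation failed for argument at $[0]...
```

```bash
python3 -m crank '[{"dx":0,"dy":0,"dz":-60,"wx":0,"wy":0,"wz":9.6,"hand":100},{"dx":0,"dy":0,"dz":-60,"wx":0,"wy":0,"wz":9.6,"hand":100},{"dx":0,"dy":0,"dz":-60,"wx":0,"wy":0,"wz":9.6,"hand":100},{"dx":0,"dy":0,"dz":0,"wx":0,"wy":0,"wz":9.6,"hand":100},{"dx":0,"dy":0,"dz":0,"wx":0,"wy":0,"wz":9.6,"hand":100},{"dx":0,"dy":0,"dz":0,"wx":0,"wy":0,"wz":9.6,"hand":100}]'
```

```text
time_s: 1.65
tcp_pos: [0.2977, 0.6057, 0.4066]
eef_rot: [180.0, -0.0, -174.1]
contact_force: [0.2, -0.1, 0.1]
gripper_width: 0.0878
```

```bash
python3 -m crank '[{"dx":-14,"dy":-57,"dz":0,"wx":0,"wy":0,"wz":0,"hand":100},{"dx":-14,"dy":-57,"dz":0,"wx":0,"wy":0,"wz":0,"hand":100},{"dx":-14,"dy":-57,"dz":0,"wx":0,"wy":0,"wz":0,"hand":100},{"dx":-14,"dy":-57,"dz":0,"wx":0,"wy":0,"wz":0,"hand":100},{"dx":-14,"dy":-57,"dz":0,"wx":0,"wy":0,"wz":0,"hand":100},{"dx":-14,"dy":-57,"dz":0,"wx":0,"wy":0,"wz":0,"hand":100},{"dx":-14,"dy":-57,"dz":0,"wx":0,"wy":0,"wz":0,"hand":100},{"dx":-14,"dy":-57,"dz":0,"wx":0,"wy":0,"wz":0,"hand":100},{"dx":-14,"dy":-57,"dz":0,"wx":0,"wy":0,"wz":0,"hand":100},{"dx":-14,"dy":-57,"dz":0,"wx":0,"wy":0,"wz":0,"hand":100}]'
python3 -m crank '[{"dx":-14,"dy":-54,"dz":0,"wx":0,"wy":0,"wz":0,"hand":100},{"dx":0,"dy":0,"dz":0,"wx":0,"wy":0,"wz":0,"hand":100},{"dx":0,"dy":0,"dz":0,"wx":0,"wy":0,"wz":0,"hand":100}]'
cat > look.py <<'E'
from h import *
import sys
np.set_printoptions(precision=4,suppress=True)
s=get_state();im=optics.capture("wrist");cv2.imwrite(f"pics/{sys.argv[1]}.png",im)
print(s["tcp_pos"],s["eef_rot"])
for th,z in [("pull_tab",.158),("edge_tip",.09),("width_mark",.089),("twin_guide",.027)]:
    for r in finder.place_of(th,"wrist")[:2]: print(th,round(r["conf"],2),np.round(r["centre"],1),atz("wrist",r["centre"],z,s))
E
python3 look.py w1
```

```text
time_s: 2.9
tcp_pos: [0.499, 0.0524, 0.407]
eef_rot: [180.0, 0.1, -173.8]
contact_force: [1.4, 0.5, -1.3]
gripper_width: 0.0876
time_s: 3.28
tcp_pos: [0.5184, 0.0019, 0.4065]
eef_rot: [180.0, -0.0, -173.8]
contact_force: [0.4, 0.4, -0.3]
gripper_width: 0.0873
[0.5184 0.0019 0.4065] [ 179.9914   -0.0101 -173.8441]
pull_tab 0.7 [324.4 171.2] [0.5147 0.0049 0.158 ]
edge_tip 0.67 [321.6  91. ] [ 0.5298 -0.1007  0.09  ]
edge_tip 0.29 [308.8 126.3] [ 0.5437 -0.0483  0.09  ]
width_mark 0.6 [346.6  80.2] [ 0.4951 -0.1195  0.089 ]
twin_guide 0.67 [295.7 154.7] [0.5642 0.0057 0.027 ]
```

View pics/w1.png

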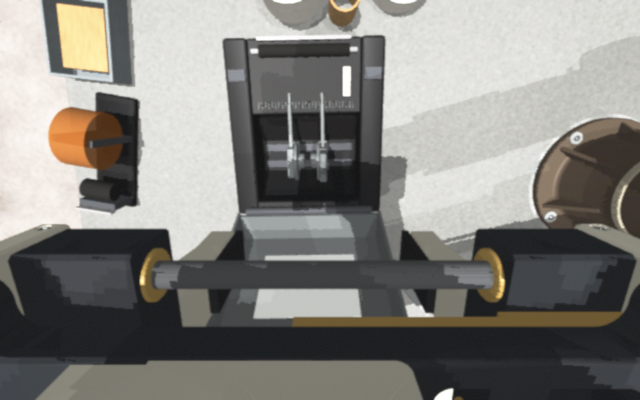

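The printer is square in the wrist picture. The tab is at (324,171), the left tip at (321.5,92) and the strip at (347,80), about 36 mm outwards of the tip. I descend partway and measure again.

```bash
python3 -m crank '[{"dx":0,"dy":0,"dz":60,"wx":0,"wy":0,"wz":0,"hand":100},{"dx":0,"dy":0,"dz":60,"wx":0,"wy":0,"wz":0,"hand":100},{"dx":0,"dy":0,"dz":60,"wx":0,"wy":0,"wz":0,"hand":100},{"dx":0,"dy":0,"dz":0,"wx":0,"wy":0,"wz":0,"hand":100},{"dx":0,"dy":0,"dz":0,"wx":0,"wy":0,"wz":0,"hand":100}]'
python3 look.py w2; python3 - <<'E'
import cv2
a=cv2.imread('pics/w2.png');cv2.imwrite('pics/w2c.png',cv2.resize(a[0:190,220:420],None,fx=3,fy=3,interpolation=cv2.INTER_CUBIC))
E
```

```text
time_s: 4.15
tcp_pos: [0.5201, 0.0027, 0.2292]
eef_rot: [-180.0, 0.2, -173.7]
contact_force: [0.6, -0.3, 0.5]
gripper_width: 0.0874
[0.5201 0.0027 0.2292] [-179.9711    0.1691 -173.6927]
pull_tab 0.89 [327.5 208.9] [0.516  0.0019 0.158 ]
pull_tab 0.58 [285.2 175.7] [ 0.5512 -0.021   0.158 ]
edge_tip 0.71 [283.8 176. ] [ 0.5595 -0.0058  0.09  ]
edge_tip 0.68 [323.1  80.5] [ 0.5306 -0.0984  0.09  ]
width_mark 0.71 [364.5  58. ] [ 0.4957 -0.1214  0.089 ]
twin_guide 0.85 [285.9 175.8] [0.5637 0.0075 0.027 ]
```

View pics/w2c.png

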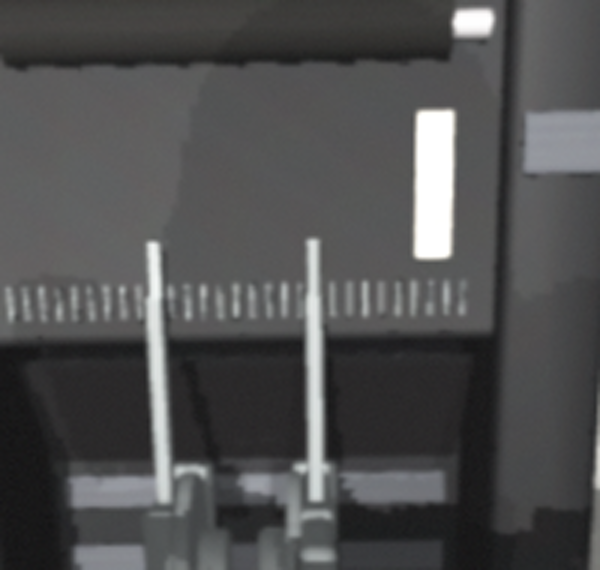

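```bash
cat > mk.py <<'E'
from h import *
import sys
im=cv2.imread(sys.argv[1]);x0,x1,y0,y1=map(int,sys.argv[2:6])
s=get_state();g=im.min(2).astype(float)[y0:y1,x0:x1]
m=(g>150).astype(np.uint8);n,l,st,ce=cv2.connectedComponentsWithStats(m);k=1+np.argmax(st[1:,4])
ys,xs=np.where(l==k);p=np.c_[xs+x0,ys+y0]
(c,wh,a)=cv2.minAreaRect(p.astype(np.float32));print(c,wh,a)
R=Ro.from_euler('xyz',s["eef_rot"],degrees=True).as_matrix()
def loc(px,z):return 1000*(R.T@(atz("wrist",px,z,s)-s["tcp_pos"]))[:2]
L,Rr,T,B=p[:,0].min()-.5,p[:,0].max()+.5,p[:,1].min()-.5,p[:,1].max()+.5
print("mark box px",L,Rr,T,B)
cy=p[:,1].mean();cx=p[:,0].mean()
print("width mm",loc((Rr,cy),.089)-loc((L,cy),.089),"len",loc((cx,B),.089)-loc((cx,T),.089))
print("mark L,R tool x",loc((L,cy),.089)[0],loc((Rr,cy),.089)[0],"mid",loc((cx,cy),.089))
if len(sys.argv)>6:
  tip=(float(sys.argv[6]),float(sys.argv[7]));print("tip",loc(tip,.09))
E
python3 mk.py pics/w2.png 350 380 25 95 324.3 80
python3 - <<'E'
import cv2
a=cv2.imread('pics/w2.png').min(2)
print(a[60,352:378]); print(a[82:88,315:335]); print(a[30:95,364])
E
```

```text
(364.5, 61.0) (50.0, 13.0) 90.0
mark box px 357.5 371.5 35.5 86.5
width mm [1.25797611e+01 8.67787957e-03] len [ 1.57790542 42.33299843]
mark L,R tool x 31.976748524308313 44.55650964177606 mid [  37.9536484  -118.01941911]
tip [   2.15542519 -101.91208516]
[ 85  85  86  85  85  98 182 252 255 255 255 255 255 255 255 255 255 254
 233 135  88  85  86  86  86  86]
[[ 88  87  90  86  88  86 101 151 203 219 194 135  90  85  88  87  85  87
   88  86]
 [ 88  88  87  88  88  86  99 148 202 218 193 135  90  84  87  86  87  87
   87  87]
 [ 87  88  87  88  87  87 100 150 202 218 193 135  90  85  86  86  87  87
   89  87]
 [ 87  88  89  87  87  88 102 151 202 218 193 135  90  85  86  87  86  87
   87  88]
 [ 88  87  88  87  86  89 103 152 201 218 193 135  91  85  87  86  87  88
   87  87]
 [ 88  89  88  88  87  88 103 148 201 218 193 134  91  84  87  87  87  87
   88  88]]
[ 83  83  82  82  83  93 148 237 254 255 255 255 255 255 255 255 255 255
 255 255 255 255 255 255 255 255 255 255 255 255 255 255 255 255 255 255
 255 255 255 255 255 255 255 255 255 255 255 255 255 255 255 255 255 255
 254 243 154  92  89  88  88  89  93 106 114]
```

```bash
python3 -m crank '[{"dx":4,"dy":0,"dz":35,"wx":0,"wy":0,"wz":0,"hand":100},{"dx":0,"dy":0,"dz":35,"wx":0,"wy":0,"wz":0,"hand":100},{"dx":0,"dy":0,"dz":30,"wx":0,"wy":0,"wz":0,"hand":100},{"dx":0,"dy":0,"dz":0,"wx":0,"wy":0,"wz":0,"hand":100},{"dx":0,"dy":0,"dz":0,"wx":0,"wy":0,"wz":0,"hand":60}]' 30
python3 look.py w3
```

```text
time_s: 5.03
tcp_pos: [0.5156, 0.0019, 0.1281]
eef_rot: [180.0, 0.1, -173.8]
contact_force: [0.3, 0.1, 0.3]
gripper_width: 0.0822
[0.5156 0.0019 0.1281] [ 179.9986    0.1136 -173.7557]
pull_tab 0.87 [317.9 276.7] [0.5175 0.0028 0.158 ]
edge_tip 0.74 [318.   61.6] [ 0.5293 -0.1001  0.09  ]
width_mark 0.63 [380.4  34.9] [ 0.4946 -0.1185  0.089 ]
twin_guide 0.8 [266.8 198.4] [0.5643 0.0068 0.027 ]
```

View pics/w3.png

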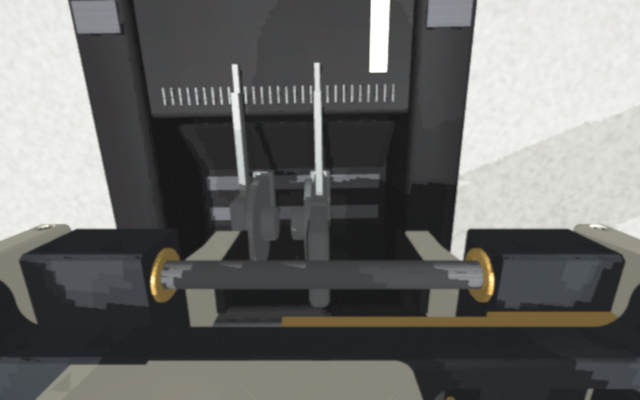

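The tab stands between the fingers at column 318, with the finger centre at about 320, so I shift by 1.5 mm and close.

```bash
python3 -m crank '[{"dx":-1.5,"dy":0,"dz":0,"wx":0,"wy":0,"wz":0,"hand":30},{"dx":0,"dy":0,"dz":0,"wx":0,"wy":0,"wz":0,"hand":0},{"dx":0,"dy":0,"dz":0,"wx":0,"wy":0,"wz":0,"hand":0},{"dx":0,"dy":0,"dz":0,"wx":0,"wy":0,"wz":0,"hand":0},{"dx":0,"dy":0,"dz":0,"wx":0,"wy":0,"wz":0,"hand":0},{"dx":0,"dy":0,"dz":0,"wx":0,"wy":0,"wz":0,"hand":0},{"dx":0,"dy":0,"dz":0,"wx":0,"wy":0,"wz":0,"hand":0}]' 40
```

```text
time_s: 6.15
tcp_pos: [0.5166, 0.002, 0.1266]
eef_rot: [-180.0, 0.0, -173.7]
contact_force: [3.8, -1.0, -3.9]
gripper_width: 0.0098
```

```bash
python3 -m crank '[{"dx":5,"dy":0,"dz":0,"wx":0,"wy":0,"wz":0,"hand":0},{"dx":5,"dy":0,"dz":0,"wx":0,"wy":0,"wz":0,"hand":0},{"dx":5,"dy":0,"dz":0,"wx":0,"wy":0,"wz":0,"hand":0},{"dx":5,"dy":0,"dz":0,"wx":0,"wy":0,"wz":0,"hand":0},{"dx":5,"dy":0,"dz":0,"wx":0,"wy":0,"wz":0,"hand":0},{"dx":5,"dy":0,"dz":0,"wx":0,"wy":0,"wz":0,"hand":0},{"dx":0,"dy":0,"dz":0,"wx":0,"wy":0,"wz":0,"hand":0},{"dx":0,"dy":0,"dz":0,"wx":0,"wy":0,"wz":0,"hand":0},{"dx":0,"dy":0,"dz":0,"wx":0,"wy":0,"wz":0,"hand":0}]'
python3 look.py w4
```

```text
time_s: 7.28
tcp_pos: [0.4863, -0.0017, 0.1266]
eef_rot: [-180.0, 0.0, -173.8]
contact_force: [5.4, -4.3, -5.3]
gripper_width: 0.0098
[ 0.4863 -0.0017  0.1266] [-179.974     0.0307 -173.7601]
edge_tip 0.68 [318.4  62.6] [ 0.4995 -0.103   0.09  ]
width_mark 0.85 [329.2  33.9] [ 0.4949 -0.1191  0.089 ]
twin_guide 0.94 [198.7 200.2] [0.594  0.0108 0.027 ]
```

View pics/w4.png

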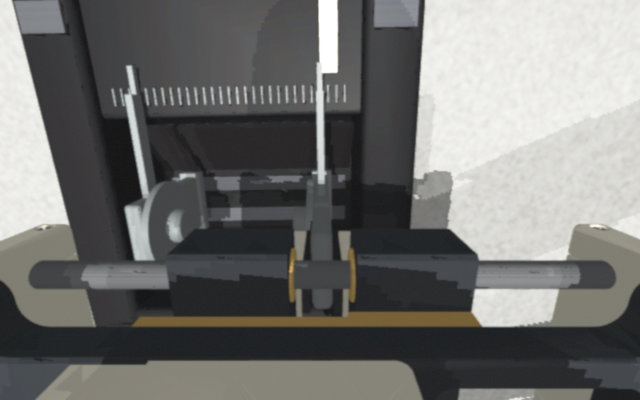

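The guide followed. The tip is at about (319,64), on the strip's inner edge (columns 319–337). I measure what is left to draw.

```bash
python3 mk.py pics/w4.png 305 350 0 72 318.8 63; python3 - <<'E'
import cv2,numpy as np
a=cv2.imread('pics/w4.png').min(2)
for r in (20,40,55,60,63,66,69,72,76,82,86): print(r,a[r,312:342])
E
```

```text
(326.5, 35.5) (71.0, 21.0) 90.0
mark box px 315.5 337.5 -0.5 71.5
width mm [1.27650447e+01 4.29499906e-03] len [ 0.18665092 37.80848113]
mark L,R tool x -3.773999720533148 8.99104495829229 mid [   3.29719702 -116.73043537]
tip [  -1.89302801 -101.87631978]
20 [ 82  82  83  82  81  89 172 251 255 255 255 255 255 255 255 255 255 255
 255 255 255 255 255 255 251 200 114  86  85  83]
40 [ 85  86  85  85  86  86 117 205 251 254 255 255 255 255 255 255 255 255
 255 255 255 255 255 255 253 203 112  85  86  86]
55 [ 88  87  88  88  88  88 107 188 251 255 255 255 255 255 255 255 255 254
 254 255 255 255 255 254 251 205 121  92  90  90]
60 [ 89  89  90  89  90  93 105 177 250 255 255 255 255 255 255 255 255 255
 255 255 255 255 255 255 252 211 123  93  91  90]
63 [ 91  89  90 102 140 190 213 221 234 248 254 255 255 255 255 255 255 255
 255 255 255 255 255 255 252 209 123  91  90  90]
66 [ 91  90  89  91 139 196 222 226 226 239 253 255 255 255 255 255 255 255
 255 255 255 255 255 255 252 200 106  81  89  90]
69 [ 91  90  90 103 150 202 223 226 227 239 253 255 255 255 255 255 255 255
 255 255 255 255 255 255 251 200 115  91  92  92]
72 [ 91  91  90 100 148 202 223 226 228 232 237 235 232 232 231 230 231 229
 224 220 221 223 224 222 202 146  99  92  93  92]
76 [ 91  94  92  91 133 195 223 226 222 194 131  76  75  88  92  93  93  92
  93  92  92  93  94  93  93  92  94  93  92  92]
82 [ 92  92  91 100 140 197 222 226 226 216 156  89  80  90  94  94  95  94
  95  94  95  94  95  94  95  94  95  95  95  96]
86 [112  73  79  92 129 192 222 225 225 216 157  95  87  94 126 175 165 112
  89  92  94  95 108 143 164 141 108  96  96  96]
```

```bash
python3 -m crank '[{"dx":3,"dy":0,"dz":0,"wx":0,"wy":0,"wz":0,"hand":0},{"dx":2.4,"dy":0,"dz":0,"wx":0,"wy":0,"wz":0,"hand":0},{"dx":0,"dy":0,"dz":0,"wx":0,"wy":0,"wz":0,"hand":0},{"dx":0,"dy":0,"dz":0,"wx":0,"wy":0,"wz":0,"hand":0},{"dx":0,"dy":0,"dz":0,"wx":0,"wy":0,"wz":0,"hand":0},{"dx":0,"dy":0,"dz":0,"wx":0,"wy":0,"wz":0,"hand":0}]'
python3 look.py w5; python3 - <<'E'
from h import *
a=cv2.imread('pics/w5.png');g=a.min(2)
for r in (20,55,60,66,69,76,82): print(r,g[r,305:335])
cv2.imwrite('pics/w5c.png',cv2.resize(a[0:120,250:390],None,fx=5,fy=5,interpolation=cv2.INTER_CUBIC))
for c in("scene","side"):cv2.imwrite(f'pics/{c}5.png',optics.capture(c))
cv2.imwrite('pics/ss5.png',np.hstack([cv2.resize(cv2.imread(f'pics/{c}5.png')[150:280,260:420],None,fx=2.5,fy=2.5,interpolation=cv2.INTER_CUBIC) for c in("scene","side")]))
E
```

```text
time_s: 8.28
tcp_pos: [0.481, -0.0024, 0.1266]
eef_rot: [-180.0, 0.0, -173.8]
contact_force: [6.1, -4.7, -6.2]
gripper_width: 0.0101
[ 0.481  -0.0024  0.1266] [-179.9674    0.0382 -173.7574]
edge_tip 0.68 [319.3  62.4] [ 0.4937 -0.1038  0.09  ]
width_mark 0.8 [317.8  33.9] [ 0.4962 -0.119   0.089 ]
width_mark 0.54 [184.2 198.4] [ 0.5745 -0.0108  0.089 ]
twin_guide 0.64 [185.1 202.8] [0.6007 0.0138 0.027 ]
20 [ 84  85  86 105 191 252 255 255 255 255 255 255 255 255 255 255 255 255
 255 255 255 254 238 148  92  86  86  85  84  85]
55 [ 92  90  91  93 122 210 252 255 255 255 255 255 255 255 255 254 254 255
 255 255 255 254 251 206 122  93  91  92  92  93]
60 [ 90  90  91  92 103 179 250 255 255 255 255 255 255 255 255 255 255 255
 255 255 255 255 252 212 126  95  93  94  94  94]
66 [ 94  94  94  93  97 172 252 255 255 255 255 249 231 226 226 226 223 233
 253 255 255 255 252 201 105  83  91  94  95  94]
69 [ 92  94  93  92  97 173 251 255 255 255 255 253 243 230 226 225 223 231
 253 255 255 255 252 200 113  91  93  95  95  95]
76 [ 95  95  96  95  96  95  94  96  95  95 100 134 195 222 225 223 195 144
 106  95  96  96  96  96  96  95  95  96  96  96]
82 [ 96  96  96  96  96  96  96  96  98  95  97 135 196 223 226 226 217 164
 109  94  96  97  98  98  97  99  98  98  97 100]
```

View pics/w5c.png

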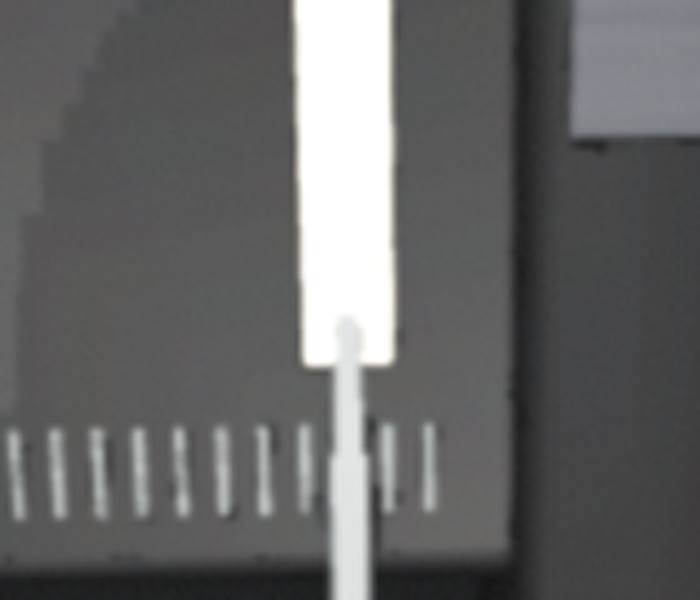

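View pics/ss5.png

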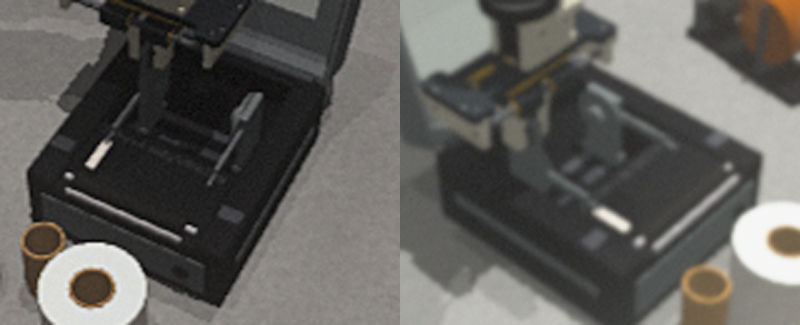

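The tip centre is at column 319.2 and the strip spans 310–328 (centre about 319.1), so it is centred. Before handing in I check that it holds still.

```bash
python3 -m crank '[{"dx":0,"dy":0,"dz":0,"wx":0,"wy":0,"wz":0,"hand":0},{"dx":0,"dy":0,"dz":0,"wx":0,"wy":0,"wz":0,"hand":0},{"dx":0,"dy":0,"dz":0,"wx":0,"wy":0,"wz":0,"hand":0},{"dx":0,"dy":0,"dz":0,"wx":0,"wy":0,"wz":0,"hand":0},{"dx":0,"dy":0,"dz":0,"wx":0,"wy":0,"wz":0,"hand":0},{"dx":0,"dy":0,"dz":0,"wx":0,"wy":0,"wz":0,"hand":0},{"dx":0,"dy":0,"dz":0,"wx":0,"wy":0,"wz":0,"hand":0},{"dx":0,"dy":0,"dz":0,"wx":0,"wy":0,"wz":0,"hand":0}]'
python3 - <<'E'
from h import *
g=optics.capture("wrist").min(2)
for r in (66,76): print(r,g[r,305:335])
print(order.close_job())
E
```

```text
time_s: 9.62
tcp_pos: [0.481, -0.0024, 0.1266]
eef_rot: [-180.0, 0.0, -173.8]
contact_force: [6.7, -3.6, -6.6]
gripper_width: 0.01
66 [ 93  91  94  94  96 172 252 255 255 255 255 249 233 226 226 225 224 233
 253 255 255 255 251 201 107  83  93  94  93  93]
76 [ 97  96  96  95  96  96  95  95  96  95 100 135 196 222 226 221 195 144
 105  97  95  96  96  95  95  95  96  97  96  96]
the job is handed in; nothing more can be done
None
```

The left roll guide is drawn out about 35 mm with its edge tip over the paper strip. I handed the job in at about 9.7 s with the gripper still holding the pull tab.

- **Position:** in the last wrist picture the tip is at column 319.2 and the strip's centre at 319.1, which is well under 1 mm off. The tip overlaps the strip's rear end, about 5 mm in.
- **Holding still:** picture and arm position did not change over one idle second. The opening is 10 mm (the tab's thickness), the grip is set to 40 N, and the wrist force is about 10 N.
- **Disagreements:** single-camera position estimates differed by 4–7 mm, and the last network estimate of tip and strip, about 1 mm. I set the final position from the wrist picture instead. The strip also measured 12.6 mm wide instead of 10, which I put down to glare around the white paper.
- **Other things on the bench:** I saw no contact with them, but I did not measure their positions afterwards.

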